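# Turn up the microphone gain four clicks, then press the record switch

### The arm

A 6-joint arm with a two-finger parallel gripper is mounted at the origin on the work surface. World frame = base frame: x ahead of the robot, y to its left, z up, the work surface at z = 0. Lengths are in m, angles in rad, forces in N, time in s.
With the tool pointing down it reaches from about 0.225 to 0.875 m from the base axis. Payload 3.4 kg.
Tool frame: the origin (TCP) lies between the finger pads; the fingertips stand r.tip_reach ahead of it and the grasp point (between the pads) lies 5 mm behind it (r.tip_reach is the distance from the TCP to the fingertips, in m); z points along the fingers, y is the line along which they close (so a half turn about z gives the same grasp; the last joint's range is limited). The gripper opens to 85 mm and grips with 20 to 120 N. Pads are 22 mm wide; open, the fingers measure 114 mm over their backs; the gripper's body (76 mm by 85 mm) begins 54 mm behind the grasp point. The pads swing forward as they close: fully open they stand 13 mm farther back than shut.
Start: joints at [1.042, 0.276, 1.505, -0, 1.361, -0.121], TCP at [0.228, 0.528, 0.245] pointing down, gripper open.
Joint ranges: [-2.89, 2.89], [-0.75, 2.08], [0.22, 2.7], [-1.18, 4.32], [0.11, 2.71], [-2.7, 2.7]. Speed limits (rad/s): [2.57, 2.57, 3.14, 3.14, 3.14, 3.14].

### API

Orientations are given as [roll, pitch, yaw] about the fixed x, y, z axes, in that order (R = Rz(yaw) Ry(pitch) Rx(roll)).
In Python, from station import r, imaging, ticket gives the robot as it stands.
- The arm moves only by the tool play_rows, never from a script. Its argument "series" is text: rows parted by semicolons, each of 7 numbers parted by spaces: the turn, a rotation vector about the tool's x, y, z each as a share of pi/2 rad, from -1 to 1, then the shift along the tool's x, y, z each as a share of 0.05 m, from -1 to 1, then the closure, from 0 (fully open) to 1 (shut). In form: ax ay az tx ty tz jaw; .... A call has 1 to 12 rows; each row shifts and turns the commanded pose from where the row before left it, along the tool's axes as they then stand; what a row does not reach is not made up. A row lasts 1/12 s, in which the tool goes at most 41.7 mm and 7.16 degrees, less where a joint would pass 70% of its speed; a pose out of reach is approached as far as the arm can. A call with a number of a shift or a turn outside -1 to 1 is refused whole. A call with a gripper value outside its range is refused whole. The fingers move at their own pace and stop on an object; "newtons" is the grip in N (left out, the last holds). Time passes only in rows, so rows that do not move let the fingers close. It gives the time, the measured TCP pose, the force, the opening and the grip force at its end, in the units of the state.
- r.read_state(): the state, without advancing time (a new reading comes with each control period).
- imaging.camera(name): name is "scene" or "top" or "wrist"; returns a dict with "pixels" (400x640x3 uint8, red, green, blue), "camera_matrix" (3x3 intrinsics, pixels), "world_to_cam" (4x4, takes a point from world to camera coordinates); the wrist camera has in their place "tool_from_camera" (4x4, takes a point from camera to tool coordinates, whose origin is the TCP and whose axes are the flange's). Camera axes: x right, y down, z forward; pixel columns grow to the right and rows downward; lengths in m; the calibration is good to about 2 mm. A picture is of the moment at which its call begins: read the wrist's pose just before it. There is no depth.
- ticket.job_done(): hands the job in; it is judged then, once.
The state is a dict: "time_s": time; "joint_pos": joint angles; "dq": joint speeds; "joint_efforts": joint torques, N m; "tcp_pos": TCP position; "ee_rot": TCP orientation; "wrist_force": force on the tool from outside, world axes, zero at the start; "moment": the same for the moment, N m; "opening": opening from 0.0 (shut) to 1.0 (fully open); "gripper_force": force on a finger pad.
Only numpy, scipy, OpenCV 4.12 (cv2) and the standard library are available. Lean on these libraries where they do the work, as an engineer would, in place of code of your own. Each camera call takes 0.05 s, during which the arm holds its last target. There are 200 camera calls.

### The job

With a fingertip, push the bar of the preamp's dial round clockwise (seen from above) by exactly four clicks from where it stands, without going past the fourth, and leave it in that click stop. Then press the switch with the round cap fully down and let it come up again. Push gently, do not pinch or pick up anything, and leave the square switch and the other things on the desk alone.

Things in the scene. Friction and masses are not known exactly. Their poses are not given: they have to be found in the camera images.
- preamp: Dark steel preamp box, 170 mm (its x, front to back) by 150 mm (its y), top 50 mm above the table, fixed to the table, turned up to 30 degrees either way. Origin at the centre of its underside. The dial is on top, its axis 18 mm from the middle towards the front. White ticks on the box, one per click stop, ring the dial.
- dial_axis (a point): Point on the vertical axis of the dial, in the dial's flat top face, 66 mm above the table. The dial is a bare aluminium disc 90 mm across and 14 mm thick. A low boss (8 mm radius, 4 mm high) stands at its centre.
- dial: The dial itself; origin on its axis, 50 mm above the table; its x axis points along the finger bar. Click stops every 20 degrees. Leaving a stop takes about 4 to 8 N at the bar; past half way (10 degrees) the dial snaps on to the next stop by itself. It starts in a stop, 0 to 3 clicks above its lower end stop, with at least 6 more clicks free clockwise.
- bar_tip (a point): Point in the top face of the dial's finger bar, 40 mm from the axis, 86 mm above the table; it turns with the dial. The bar is a radial black plastic ridge with a white line along it, 10 mm thick, 20 mm high above the dial's face, from 16 to 46 mm from the axis, on one side only: push its flank sideways. Four clicks (80 degrees) put this point 51 mm from where it stood, straight line.
- round_top (a point): Middle of the top face of the round switch cap, 40 mm above the table when up. The cap is a grey plastic disc 34 mm across on a black box 64 x 64 x 30 mm fixed to the table.
- round_button (a joint): Travel of the round cap: 0 up, 0.006 m fully down; it springs back. It takes 1.5 N to start and 4.5 N fully down. It counts as pressed beyond 0.004 m.
- square_top (a point): Middle of the top face of the square switch cap (32 x 32 mm, otherwise the same switch, on a like box); not to be pressed. The two switches stand one to the left and one to the right of the preamp, either way round.
- square_button (a joint): Travel of the square cap: 0 up, 0.006 m fully down.
- mug: White mug, 80 mm across, 90 mm tall, loose; origin at the centre of its underside. Leave alone.
- tape_roll: Roll of paper tape lying flat, 76 mm across, 24 mm tall, loose; origin at the centre of its underside. Leave alone.
- eraser: White eraser, 55 x 24 x 14 mm, loose; origin at the centre of its underside. Leave alone.
- ink_jar: Small glass jar, 52 mm across, 55 mm tall, loose; origin at the centre of its underside. Leave alone.
- spray_can: Blue can, 60 mm across, 170 mm tall, loose; origin at the centre of its underside. Leave alone.
- notebook: Black notebook lying flat, 130 x 85 x 16 mm, loose; origin at the centre of its underside. Leave alone.
- pencil_pot: Dark steel pot of pencils, 72 mm across, 180 mm tall with the pencils, loose; origin at the centre of its underside. Leave alone.
Mind the look-alikes: they are no part of the job. Leave any orange or purple look-alike of the part that bears round_top alone.

How it is judged:
By the outcome, as a careful person would: the job done as asked, in the order asked, and still so for the second after the job is handed in, with the robot touching nothing.
It also fails if it takes over 54 s, if anything falls off the work surface, if the arm or the gripper's body presses on something with over 40 N, if the wrist force passes 120 N, or if a joint passes its speed limit or range.

## Working session

There is one attempt and no reset: what is moved stays moved. The work goes in short steps, Python scripts to look and compute and a tool call to move; the robot and the scene stay as the last step left them, time stands still between calls to the robot, and variables do not carry over. Pictures are saved under pics/ and viewed, at most 10 in all, crops included, and the job is handed in when it is done.

Besides the shell and the picture viewer there is one more tool, called after "Request:" as name(argument=value, ...), one argument or row to a line, values as JSON. play_rows: Moves the arm, as the interface text tells. Its arguments: {"type":"object","properties":{"series":{"type":"string"},"newtons":{"type":"number"}},"required":["series"]}

```bash
mkdir -p pics; ls; python3 - <<'E'
from station import r, imaging, ticket
import cv2
s=r.read_state();print(s, r.tip_reach)
for n in("top","scene"):
    c=imaging.camera(n);cv2.imwrite(f"pics/{n}0.png",c["pixels"][:,:,::-1]);print(n,c["camera_matrix"].tolist(),c["world_to_cam"].tolist())
E
```

```text
pics
{'time_s': 0.0, 'joint_pos': array([ 1.04202481e+00,  2.76597029e-01,  1.50612559e+00,  2.08841841e-05,
        1.36067895e+00, -1.20992990e-01]), 'dq': array([-0.00101914, -0.00130704,  0.00148516, -0.00060973,  0.00068304,
       -0.00306941]), 'joint_efforts': array([ 3.23073473e-03, -4.16772366e+01, -2.45812923e+01,  2.42092965e-04,
        1.08660504e-02, -1.35759939e-05]), 'tcp_pos': array([0.22777339, 0.52742753, 0.24444152]), 'ee_rot': array([-3.13979942e+00, -2.38600449e-04,  2.73380953e+00]), 'wrist_force': array([-0.88303959, -0.35710462,  0.89703892]), 'moment': array([-0.02164801, -0.00441516,  0.00413687]), 'gripper_force': 0.0, 'opening': 1.0003397623123553} 0.014
top [[475.8737486220234, 0.0, 315.62118626773463], [0.0, 475.8737486220234, 204.3080804635337], [0.0, 0.0, 1.0]] [[0.008919149815383198, -0.9998739686375379, -0.013133758319324548, 0.020369198426075066], [-0.9975691102990584, -0.007989296454140156, -0.06922457164412968, 0.47635356691337327], [0.06911091768827941, 0.01371925592689117, -0.9975146430369314, 1.2247500083777796], [0.0, 0.0, 0.0, 1.0]]
scene [[384.6702518542294, 0.0, 319.24763695502645], [0.0, 384.6702518542294, 194.3106421877079], [0.0, 0.0, 1.0]] [[0.5490948883984487, 0.8356819629282288, 0.01142192501802114, -0.28050882378821446], [0.6624261892442731, -0.42684081697742615, -0.6156285087334354, -0.24752614326133485], [-0.5095942968067885, 0.34560464956141074, -0.7879537288848432, 1.2119867916349203], [0.0, 0.0, 0.0, 1.0]]
```

View pics/top0.png

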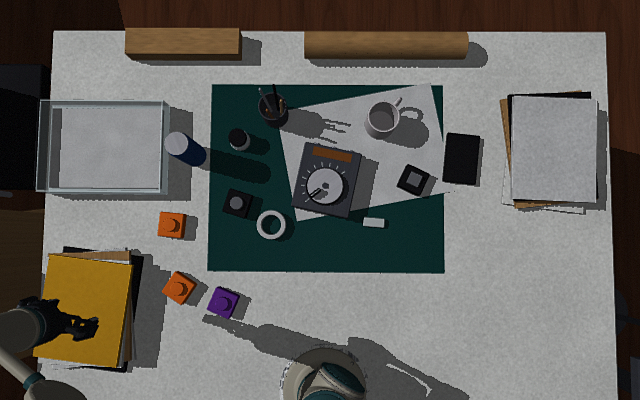

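View pics/scene0.png

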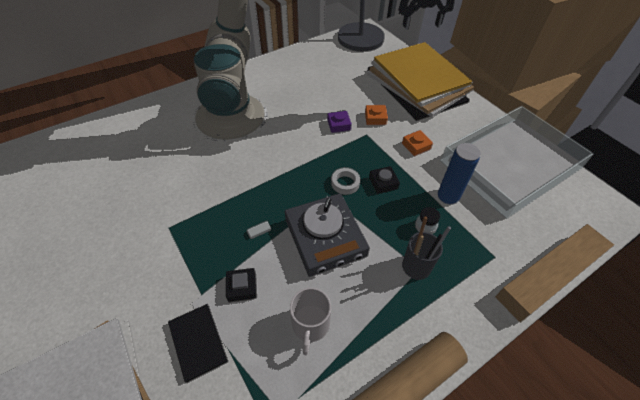

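The top view shows the preamp dial at about (325,187) and a black switch with a round grey cap at (237,203). The square switch is at (413,179), and the orange and purple look-alikes are at (172,224), (180,288) and (223,302). The mug is at (382,119), the tape at (273,224), the jar at (239,139) and the can at (180,148). I choose (237,203) as the round switch and will check it in a crop.

```bash
python3 - <<'E'
import cv2,numpy as np
a=cv2.imread("pics/top0.png")[140:245,215:375]
a=cv2.convertScaleAbs(cv2.resize(a,None,fx=5,fy=5,interpolation=cv2.INTER_CUBIC),alpha=1.2)
cv2.imwrite("pics/crop0.png",a)
E
```

```text
(no output)
```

View pics/crop0.png

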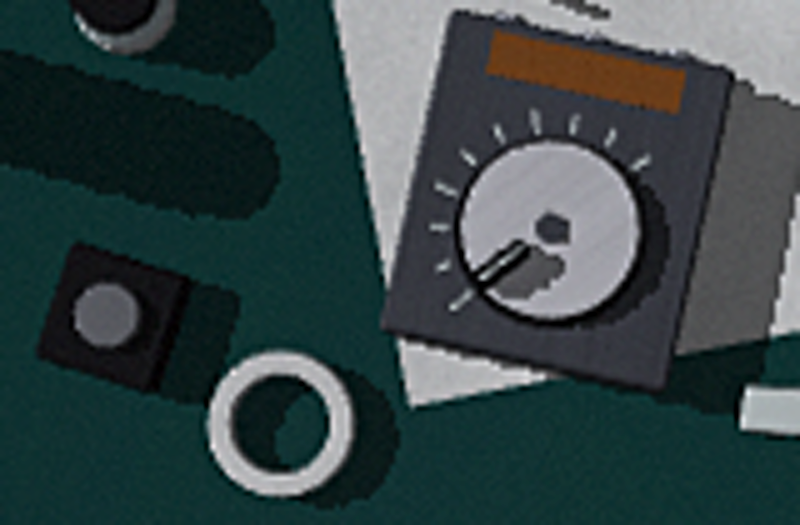

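The crop shows the dial disc centred at about top-image px (324.8,186.2). The bar points lower-left at the first tick, and the round cap is at (236.2,203), grey and round on a black box. The ticks run clockwise from there, so the fourth click is the tick at crop (469,157).

```bash
cat > h.py <<'E'
from station import r, imaging, ticket
import numpy as np,cv2
def ray(c,T,uv,z):
    K=c["camera_matrix"];d=np.linalg.inv(K)@[uv[0],uv[1],1]
    R=T[:3,:3].T;o=-R@T[:3,3];d=R@d
    return o+d*(z-o[2])/d[2]
E
python3 - <<'E'
from h import *
c=imaging.camera("top");T=c["world_to_cam"]
p=lambda x,y,z:ray(c,T,(x/5+215,y/5+140),z)
pts=dict(dial=p(549,231,.066),boss=p(551,229,.070),btn=p(106,315,.040),tip_in=p(525,242,.086),tip_out=p(481,283,.086),tape=p(282,423,.024))
for k,v in pts.items():print(k,v.round(4))
D=pts["dial"]
for t in[(461,300),(444,267),(440,227),(444,188),(469,157),(499,130),(535,122),(575,124),(610,138),(642,160)]:
    w=p(*t,.05)-D;print(t,np.hypot(*w[:2]).round(4),np.degrees(np.arctan2(w[1],w[0])).round(1))
for k in("tip_in","tip_out"):
    w=pts[k]-D;print(k,np.hypot(*w[:2]).round(4),np.degrees(np.arctan2(w[1],w[0])).round(1))
for q in[(455,10),(733,72),(383,328),(665,390)]:print("corner",p(*q,.05).round(4))
E
```

```text
dial [0.5185 0.0011 0.066 ]
boss [5.191e-01 1.000e-04 7.000e-02]
btn [0.4763 0.2279 0.04  ]
tip_in [0.5108 0.013  0.086 ]
tip_out [0.4903 0.0345 0.086 ]
tape [0.4221 0.1383 0.024 ]
(461, 300) 0.0558 127.3
(444, 267) 0.0558 107.8
(440, 227) 0.0555 86.5
(444, 188) 0.0585 66.5
(469, 157) 0.0568 46.2
(499, 130) 0.0593 25.8
(535, 122) 0.0581 7.4
(575, 124) 0.0582 -12.8
(610, 138) 0.0584 -31.8
(642, 160) 0.0609 -50.8
tip_in 0.0142 122.9
tip_out 0.0437 130.1
corner [0.6337 0.05   0.05  ]
corner [ 0.6025 -0.0923  0.05  ]
corner [0.4701 0.0849 0.05  ]
corner [ 0.4398 -0.0583  0.05  ]
```

Request:
play_rows(
  series="0 0 0 -0.48 -0.41 0 1; 0 0 0 -0.48 -0.41 0 1; 0 0 0 -0.48 -0.41 0 1; 0 0 0 -0.48 -0.41 0 1; 0 0 0 -0.48 -0.41 0 1; 0 0 0 -0.48 -0.41 0 1; 0 0 0 -0.48 -0.41 0 1; 0 0 0 -0.48 -0.41 0 1; 0 0 0 -0.48 -0.41 0 1; 0 0 0 -0.48 -0.41 0 1; 0 0 0 -0.48 -0.41 0 1; 0 0 0 -0.48 -0.41 0 1",
  newtons=20,
)

```text
time_s: 1.15
tcp_pos: [0.3951, 0.1863, 0.2452]
ee_rot: [3.142, -0.0, 2.734]
wrist_force: [0.2, 1.1, 0.4]
opening: -0.001
gripper_force: 0.0
```

Request:
play_rows(
  series="0 0 0 -0.48 -0.41 0 1; 0 0 0 -0.48 -0.41 0 1; 0 0 0 -0.48 -0.41 0 1; 0 0 0 -0.48 -0.41 0 1; 0 0 0 -0.48 -0.41 0 1; 0 0 0 -0.48 -0.41 0 1; 0 0 0 0 0 0 1; 0 0 0 0 0 0 1; 0 0 0 0 0 0 1",
)

```text
time_s: 1.9
tcp_pos: [0.4777, 0.0182, 0.2449]
ee_rot: [3.141, -0.002, 2.733]
wrist_force: [0.7, -0.2, 0.3]
opening: 0.003
gripper_force: 0.0
```

Request:
play_rows(
  series="0 0 -0.067 0 0 0 1; 0 0 -0.067 0 0 0 1; 0 0 -0.067 0 0 0 1; 0 0 -0.067 0 0 0 1; 0 0 -0.067 0 0 0 1; 0 0 -0.067 0 0 0 1; 0 0 -0.067 0 0 0 1; 0 0 -0.067 0 0 0 1; 0 0 -0.067 0 0 0 1; 0 0 -0.067 0 0 0 1; 0 0 0 0 0 0 1; 0 0 0 0 0 0 1",
)

```text
time_s: 2.9
tcp_pos: [0.4776, 0.019, 0.2454]
ee_rot: [3.141, 0.0, -2.498]
wrist_force: [0.3, -0.0, -0.4]
opening: 0.001
gripper_force: 0.0
```

```bash
cat >> h.py <<'E'
def wrist(name):
    s=r.read_state();c=imaging.camera("wrist")
    from scipy.spatial.transform import Rotation as Ro
    W=np.eye(4);W[:3,:3]=Ro.from_euler("xyz",s["ee_rot"]).as_matrix();W[:3,3]=s["tcp_pos"]
    T=np.linalg.inv(W@c["tool_from_camera"])
    cv2.imwrite(name,c["pixels"][:,:,::-1]);return s,c,T
def tool(s,dw):
    from scipy.spatial.transform import Rotation as Ro
    return Ro.from_euler("xyz",s["ee_rot"]).inv().apply(dw)/.05
E
python3 - <<'E'
from h import *
s,c,T=wrist("pics/w1.png");np.savez("pics/w1.npz",K=c["camera_matrix"],T=T)
for k in("time_s","joint_pos","tcp_pos","ee_rot","opening","wrist_force"):print(k,s[k])
for p in([.519,.0003,.066],[.519,.0003,.086]):
    q=T[:3,:3]@p+T[:3,3];q=c["camera_matrix"]@q;print(q[:2]/q[2])
E
```

```text
time_s 2.9
joint_pos [-1.06182836e-01  1.29076127e-01  1.69859975e+00  4.17826312e-04
  1.31413462e+00 -2.32096115e+00]
tcp_pos [0.47762134 0.01902888 0.24535735]
ee_rot [ 3.14114848e+00  1.16125252e-04 -2.49771681e+00]
opening 0.0013765635881481217
wrist_force [ 0.29944514 -0.01161546 -0.4402635 ]
[286.43488371 199.79139284]
[284.13849945 205.55808836]
```

View pics/w1.png

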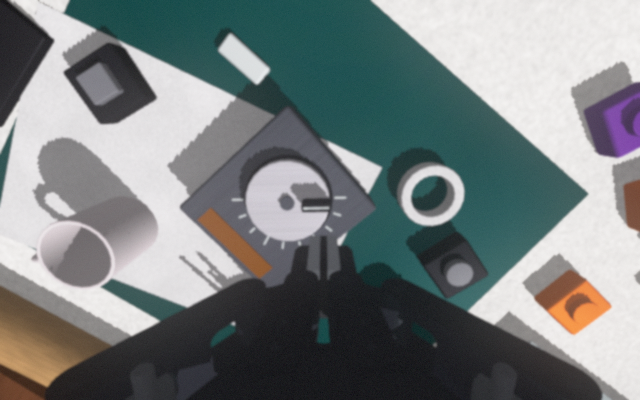

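The wrist view shows the boss at (288,201), on the predicted axis at (286,200). The bar line runs from (304,206) to (331,205). The eraser, tape, and round cap at (460,271) are all clear.

```bash
python3 - <<'E'
from h import *
f=np.load("pics/w1.npz");c={"camera_matrix":f["K"]};T=f["T"]
D=ray(c,T,(288,201),.070);a=ray(c,T,(304,206),.086);b=ray(c,T,(331,205),.086);print(D,ray(c,T,(460,271),.04))
D=np.array([.519,.0003,0])
for p in(a,b):
    w=p-D;print(p,np.hypot(*w[:2]),np.degrees(np.arctan2(w[1],w[0])))
s=r.read_state();ph=np.radians(127);u=np.array([np.cos(ph),np.sin(ph),0]);t=np.array([-u[1],u[0],0])
g=D+.034*u+.024*t;g[2]=.088;print(g,tool(s,g-s["tcp_pos"]))
E
```

```text
[0.51783613 0.0020545  0.07      ] [0.47368604 0.22748183 0.04      ]
[0.50744458 0.01647757 0.086     ] 0.01988068076168992 125.53770944333533
[0.49037713 0.03747543 0.086     ] 0.046917814464792346 127.59413676338927
[0.47937104 0.01301005 0.088     ] [ 0.04397811 -0.11295597  3.14689946]
```

Request:
play_rows(
  series="0 0 0 0.044 -0.11 0 1; 0 0 0 0 0 0.5 1; 0 0 0 0 0 0.5 1; 0 0 0 0 0 0.5 1; 0 0 0 0 0 0.5 1; 0 0 0 0 0 0.4 1; 0 0 0 0 0 0.35 1; 0 0 0 0 0 0.2 1; 0 0 0 0 0 0.2 1; 0 0 0 0 0 0 1; 0 0 0 0 0 0 1",
)

```text
time_s: 3.87
tcp_pos: [0.4797, 0.0119, 0.0875]
ee_rot: [3.141, -0.001, -2.498]
wrist_force: [1.3, -0.0, -0.8]
opening: 0.0
gripper_force: 0.0
```

```bash
python3 - <<'E'
from h import *
s=r.read_state();print(s["tcp_pos"],s["ee_rot"],s["wrist_force"])
c=imaging.camera("scene");a=c["pixels"][175:275,270:390,::-1]
a=np.vstack([cv2.resize(a,None,fx=5,fy=5,interpolation=cv2.INTER_CUBIC)])
cv2.imwrite("pics/s2.png",a)
E
```

```text
[0.47965394 0.01193355 0.08751602] [ 3.14080672e+00 -7.97858929e-04 -2.49781645e+00] [ 1.2664597  -0.04601554 -0.76914281]
```

View pics/s2.png

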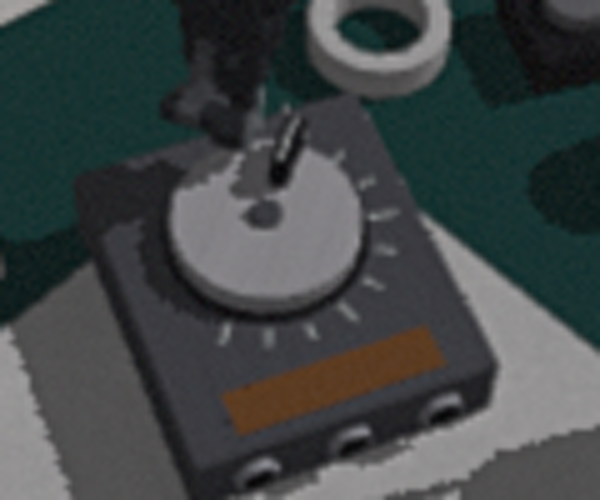

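The fingertip (crop 235,135) stands beside the counter-clockwise flank of the bar (287,150), clear of it. Next I approach to contact.

Request:
play_rows(
  series="0 0 0 -0.02 0.01 0 1; 0 0 0 -0.02 0.01 0 1; 0 0 0 -0.02 0 0 1; 0 0 0 -0.02 0 0 1; 0 0 0 -0.02 0 0 1; 0 0 0 -0.02 0 0 1; 0 0 0 -0.02 0 0 1; 0 0 0 -0.02 0 0 1; 0 0 0 0 0 0 1; 0 0 0 0 0 0 1",
)

```text
time_s: 4.75
tcp_pos: [0.4857, 0.0177, 0.0878]
ee_rot: [3.142, 0.0, -2.497]
wrist_force: [1.0, 0.4, 0.4]
opening: 0.004
gripper_force: 0.0
```

Request:
play_rows(
  series="0 0 0.022 -0.024 0.01 0 1; 0 0 0.022 -0.024 0.01 0 1; 0 0 0 0 0 0 1; 0 0 0 0 0 0 1",
)

```text
time_s: 5.08
tcp_pos: [0.4865, 0.0197, 0.0877]
ee_rot: [3.141, -0.001, -2.565]
wrist_force: [0.0, -1.5, 0.1]
opening: -0.001
gripper_force: 0.9
```

Request:
play_rows(
  series="0 0 0.022 -0.024 0.01 0 1; 0 0 0.022 -0.024 0.01 0 1; 0 0 0 0 0 0 1; 0 0 0 0 0 0 1",
)

```text
time_s: 5.42
tcp_pos: [0.4862, 0.0206, 0.0876]
ee_rot: [-3.141, -0.006, -2.633]
wrist_force: [-4.5, -5.2, 3.9]
opening: -0.001
gripper_force: 3.7
```

Request:
play_rows(
  series="0 0 0.022 -0.024 0.01 0 1; 0 0 0.022 -0.024 0.01 0 1; 0 0 0 0 0 0 1; 0 0 0 0 0 0 1",
)

```text
time_s: 5.75
tcp_pos: [0.486, 0.0217, 0.0875]
ee_rot: [-3.141, -0.01, -2.701]
wrist_force: [-7.5, -9.6, 6.0]
opening: -0.001
gripper_force: 6.0
```

```bash
python3 - <<'E'
from h import *
s=r.read_state();print(s["tcp_pos"],s["ee_rot"],s["wrist_force"],s["moment"])
c=imaging.camera("scene");a=c["pixels"][175:255,285:365,::-1]
d=imaging.camera("top")["pixels"][160:215,290:360,::-1]
a=cv2.resize(a,(400,400),interpolation=cv2.INTER_CUBIC);d=cv2.resize(d,(400,400*55//70),interpolation=cv2.INTER_CUBIC)
o=np.zeros((400,800,3),np.uint8);o[:,:400]=a;o[:d.shape[0],400:]=d
cv2.imwrite("pics/s3.png",o)
E
```

```text
[0.48604068 0.02167532 0.08749155] [-3.14095366 -0.00975215 -2.70090785] [-7.52933559 -9.5547323   6.02976155] [-1.53019294  1.24318897  0.00686087]
```

View pics/s3.png

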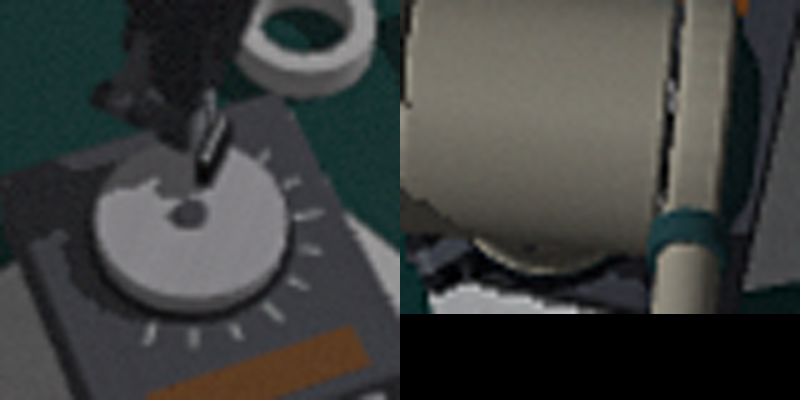

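Request:
play_rows(
  series="0 0 0 -0.016 0 0 1; 0 0 0 0 0 0 1; 0 0 0 0 0 0 1; 0 0 0 0 0 0 1",
)

```text
time_s: 6.18
tcp_pos: [0.4875, 0.0228, 0.0875]
ee_rot: [3.141, -0.007, -2.702]
wrist_force: [-6.1, -5.1, 4.5]
opening: -0.0
gripper_force: 3.8
```

Request:
play_rows(
  series="0 0 0 -0.016 0 0 1; 0 0 0 0 0 0 1; 0 0 0 0 0 0 1; 0 0 0 0 0 0 1",
)

```text
time_s: 6.52
tcp_pos: [0.4891, 0.0241, 0.0876]
ee_rot: [3.14, -0.005, -2.703]
wrist_force: [-4.9, -3.3, 2.4]
opening: -0.001
gripper_force: 2.8
```

Request:
play_rows(
  series="0 0 0 -0.016 0 0 1; 0 0 0 0 0 0 1; 0 0 0 0 0 0 1; 0 0 0 0 0 0 1",
)

```text
time_s: 6.85
tcp_pos: [0.4912, 0.0253, 0.0876]
ee_rot: [3.14, -0.002, -2.704]
wrist_force: [-4.3, 0.6, 2.2]
opening: -0.002
gripper_force: 1.7
```

```bash
cat >> h.py <<'E'
A=np.array([.5188,.0006,.088])
def pose(f):
    f=np.radians(f);u=np.array([np.cos(f),np.sin(f),0]);t=np.array([-u[1],u[0],0]);return A+.035*u+.0155*t
def rows(p,yaw,fs):   # p, yaw: commanded start; prints rows toward bar angles fs
    from scipy.spatial.transform import Rotation as Ro
    for f in fs:
        g=pose(f);y=np.radians(f+90);R=Ro.from_euler("xyz",[np.pi,0,yaw])
        d=R.inv().apply(g-p)/.05;a=-((y-yaw+np.pi)%(2*np.pi)-np.pi)/(np.pi/2)
        print(f,"0 0 %.3f %.3f %.3f 0 1;"%(a,d[0],d[1]));p=g;yaw=y
def bar(p,h=.0155):
    w=p[:2]-A[:2];return np.degrees(np.arctan2(w[1],w[0])-np.arcsin(h/np.hypot(*w)))
E
python3 - <<'E'
from h import *
s=r.read_state();print(s["tcp_pos"],bar(s["tcp_pos"]))
rows(s["tcp_pos"],s["ee_rot"][2],[111,107,103,99,95])
E
```

```text
[0.49120076 0.02533678 0.08758437] 113.40880102348343
111 0 0 0.045 -0.031 0.038 0 1;
107 0 0 0.044 -0.050 0.020 0 1;
103 0 0 0.044 -0.050 0.020 0 1;
99 0 0 0.044 -0.050 0.020 0 1;
95 0 0 0.044 -0.050 0.020 0 1;
```

Request:
play_rows(
  series="0 0 0.045 -0.031 0.038 0 1; 0 0 0.044 -0.05 0.02 0 1; 0 0 0 0 0 0 1; 0 0 0 0 0 0 1; 0 0 0 0 0 0 1",
)

```text
time_s: 7.27
tcp_pos: [0.495, 0.0293, 0.0877]
ee_rot: [3.141, 0.0, -2.843]
wrist_force: [-0.9, -0.5, 0.2]
opening: 0.0
gripper_force: 1.1
```

Request:
play_rows(
  series="0 0 0.022 -0.025 0.01 0 1; 0 0 0.022 -0.025 0.01 0 1; 0 0 0 0 0 0 1; 0 0 0 0 0 0 1",
)

```text
time_s: 7.6
tcp_pos: [0.4949, 0.0302, 0.0875]
ee_rot: [-3.141, -0.005, -2.911]
wrist_force: [-6.8, -3.1, 3.6]
opening: -0.002
gripper_force: 3.5
```

Request:
play_rows(
  series="0 0 0.022 -0.025 0.01 0 1; 0 0 0.022 -0.025 0.01 0 1; 0 0 0 0 0 0 1; 0 0 0 0 0 0 1",
)

```text
time_s: 7.93
tcp_pos: [0.4948, 0.0312, 0.0874]
ee_rot: [-3.141, -0.01, -2.98]
wrist_force: [-10.5, -6.2, 7.0]
opening: -0.004
gripper_force: 5.9
```

Request:
play_rows(
  series="0 0 0.022 -0.025 0.01 0 1; 0 0 0.022 -0.025 0.01 0 1; 0 0 0 0 0 0 1; 0 0 0 0 0 0 1",
)

```text
time_s: 8.27
tcp_pos: [0.5002, 0.0337, 0.0876]
ee_rot: [3.141, -0.002, -3.051]
wrist_force: [-4.1, 0.1, 2.5]
opening: 0.003
gripper_force: 1.8
```

Request:
play_rows(
  series="0 0 0.022 -0.025 0.01 0 1; 0 0 0 0 0 0 1; 0 0 0 0 0 0 1; 0 0 0 0 0 0 1",
)

```text
time_s: 8.6
tcp_pos: [0.5033, 0.0346, 0.0878]
ee_rot: [3.141, 0.001, -3.085]
wrist_force: [-1.8, 1.2, -0.3]
opening: -0.0
gripper_force: 0.6
```

```bash
python3 - <<'E'
from h import *
s=r.read_state();print(s["tcp_pos"],s["wrist_force"],bar(s["tcp_pos"]))
c=imaging.camera("scene");a=c["pixels"][175:255,285:365,::-1]
d=imaging.camera("wrist")["pixels"][130:290,220:420,::-1]
a=cv2.resize(a,(400,400),interpolation=cv2.INTER_CUBIC);d=cv2.resize(d,(400,320))
o=np.zeros((400,800,3),np.uint8);o[:,:400]=a;o[:320,400:]=d
cv2.imwrite("pics/s4.png",o)
E
```

```text
[0.50334365 0.03462935 0.08779707] [-1.82897592  1.17162232 -0.29055805] 89.92648464048688
```

View pics/s4.png

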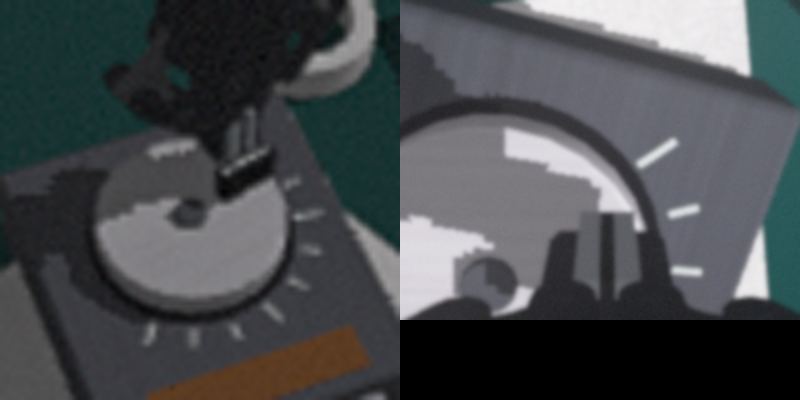

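```bash
python3 - <<'E'
from h import *
c=imaging.camera("scene");T=c["world_to_cam"];K=c["camera_matrix"]
for f in(127,107,97,87,67,47):
    o=[f]
    for rr,z in((.016,.086),(.046,.086),(.056,.05)):
        p=A+rr*np.array([np.cos(np.radians(f)),np.sin(np.radians(f)),0]);p[2]=z
        q=K@(T[:3,:3]@p+T[:3,3]);q=(q[:2]/q[2]-[285,175])*5;o.append(q.round())
    print(o)
E
```

```text
[127, array([196., 164.]), array([217., 115.]), array([221., 145.])]
[107, array([206., 169.]), array([246., 129.]), array([256., 161.])]
[97, array([210., 172.]), array([259., 139.]), array([271., 173.])]
[87, array([214., 176.]), array([269., 150.]), array([283., 186.])]
[67, array([218., 186.]), array([282., 176.]), array([298., 218.])]
[47, array([219., 195.]), array([284., 205.]), array([300., 252.])]
```

The scene crop shows the bar's white line from about (225,172) to (272,150). That matches the projection for 87°, so exactly two clicks are done.

```bash
python3 - <<'E'
from h import *
s=r.read_state()
rows(s["tcp_pos"],s["ee_rot"][2],[89,87,85])
E
```

```text
89 0 0 0.047 -0.014 0.028 0 1;
87 0 0 0.022 -0.025 0.010 0 1;
85 0 0 0.022 -0.025 0.010 0 1;
```

Request:
play_rows(
  series="0 0 0.047 -0.014 0.028 0 1; 0 0 0.022 -0.025 0.01 0 1; 0 0 0.022 -0.025 0.01 0 1; 0 0 0.022 -0.025 0.01 0 1; 0 0 0 0 0 0 1; 0 0 0 0 0 0 1; 0 0 0 0 0 0 1",
)

```text
time_s: 9.33
tcp_pos: [0.5055, 0.037, 0.0878]
ee_rot: [-3.141, -0.003, 3.02]
wrist_force: [-4.7, 0.1, 2.8]
opening: 0.004
gripper_force: 2.5
```

Request:
play_rows(
  series="0 0 0.022 -0.025 0.01 0 1; 0 0 0.022 -0.025 0.01 0 1; 0 0 0 0 0 0 1; 0 0 0 0 0 0 1; 0 0 0 0 0 0 1",
)

```text
time_s: 9.75
tcp_pos: [0.5057, 0.0378, 0.0877]
ee_rot: [-3.14, -0.008, 2.951]
wrist_force: [-8.9, -1.0, 6.8]
opening: -0.006
gripper_force: 4.7
```

Request:
play_rows(
  series="0 0 0.022 -0.025 0.01 0 1; 0 0 0 0 0 0 1; 0 0 0 0 0 0 1; 0 0 0 0 0 0 1",
)

```text
time_s: 10.08
tcp_pos: [0.5058, 0.0383, 0.0876]
ee_rot: [-3.139, -0.011, 2.917]
wrist_force: [-11.8, 1.4, 9.4]
opening: -0.0
gripper_force: 5.7
```

Request:
play_rows(
  series="0 0 0 -0.016 0 0 1; 0 0 0 0 0 0 1; 0 0 0 0 0 0 1; 0 0 0 0 0 0 1",
)

```text
time_s: 10.42
tcp_pos: [0.506, 0.0382, 0.0876]
ee_rot: [-3.139, -0.012, 2.917]
wrist_force: [-13.1, 1.3, 10.7]
opening: -0.004
gripper_force: 6.3
```

Request:
play_rows(
  series="0 0 0 -0.016 0 0 1; 0 0 0 0 0 0 1; 0 0 0 0 0 0 1; 0 0 0 0 0 0 1",
)

```text
time_s: 10.75
tcp_pos: [0.5061, 0.0383, 0.0876]
ee_rot: [-3.139, -0.013, 2.917]
wrist_force: [-13.7, 1.6, 10.4]
opening: 0.004
gripper_force: 7.0
```

Request:
play_rows(
  series="0 0 0 -0.016 0 0 1; 0 0 0 0 0 0 1; 0 0 0 0 0 0 1; 0 0 0 0 0 0 1",
)

```text
time_s: 11.08
tcp_pos: [0.5092, 0.0383, 0.0876]
ee_rot: [-3.141, -0.008, 2.916]
wrist_force: [-7.2, 3.0, 4.7]
opening: 0.004
gripper_force: 3.5
```

Request:
play_rows(
  series="0 0 0 -0.016 0 0 1; 0 0 0 0 0 0 1; 0 0 0 0 0 0 1; 0 0 0 0 0 0 1",
)

```text
time_s: 11.42
tcp_pos: [0.5143, 0.0377, 0.0878]
ee_rot: [3.141, 0.0, 2.916]
wrist_force: [-1.2, 2.6, -1.2]
opening: 0.002
gripper_force: 1.1
```

Request:
play_rows(
  series="0 0 0 -0.016 0 0 1; 0 0 0 0 0 0 1; 0 0 0 0 0 0 1; 0 0 0 0 0 0 1",
)

```text
time_s: 11.75
tcp_pos: [0.5159, 0.0368, 0.0879]
ee_rot: [-3.142, 0.002, 2.916]
wrist_force: [0.2, 1.4, -0.5]
opening: 0.003
gripper_force: 0.4
```

```bash
python3 - <<'E'
from h import *
s=r.read_state();print(s["tcp_pos"],s["wrist_force"],bar(s["tcp_pos"]))
rows(s["tcp_pos"],s["ee_rot"][2],[72,70,68,66])
E
```

```text
[0.51591803 0.03681658 0.08793115] [ 0.24557782  1.40748746 -0.51074431] 69.29576541481302
72 0 0 0.056 0.029 0.032 0 1;
70 0 0 0.022 -0.025 0.010 0 1;
68 0 0 0.022 -0.025 0.010 0 1;
66 0 0 0.022 -0.025 0.010 0 1;
```

Force has dropped, so the third click is done (bar at 67°). Now the fourth, with care.

Request:
play_rows(
  series="0 0 0.056 0.029 0.032 0 1; 0 0 0.022 -0.025 0.01 0 1; 0 0 0.022 -0.025 0.01 0 1; 0 0 0.022 -0.025 0.01 0 1; 0 0 0 0 0 0 1; 0 0 0 0 0 0 1; 0 0 0 0 0 0 1",
)

```text
time_s: 12.33
tcp_pos: [0.5178, 0.0391, 0.0879]
ee_rot: [-3.141, -0.0, 2.725]
wrist_force: [-3.4, 1.6, 2.3]
opening: -0.001
gripper_force: 1.7
```

Request:
play_rows(
  series="0 0 0.022 -0.025 0.01 0 1; 0 0 0.022 -0.025 0.01 0 1; 0 0 0 0 0 0 1; 0 0 0 0 0 0 1; 0 0 0 0 0 0 1",
)

```text
time_s: 12.75
tcp_pos: [0.5182, 0.0398, 0.0877]
ee_rot: [-3.141, -0.005, 2.656]
wrist_force: [-7.2, 3.2, 6.0]
opening: 0.002
gripper_force: 3.9
```

Request:
play_rows(
  series="0 0 0.022 -0.025 0.01 0 1; 0 0 0 0 0 0 1; 0 0 0 0 0 0 1; 0 0 0 0 0 0 1",
)

```text
time_s: 13.08
tcp_pos: [0.5184, 0.0401, 0.0876]
ee_rot: [-3.14, -0.007, 2.621]
wrist_force: [-8.0, 5.5, 7.7]
opening: -0.002
gripper_force: 5.0
```

Request:
play_rows(
  series="0 0 0.022 -0.025 0.01 0 1; 0 0 0 0 0 0 1; 0 0 0 0 0 0 1; 0 0 0 0 0 0 1",
)

```text
time_s: 13.42
tcp_pos: [0.5187, 0.0405, 0.0876]
ee_rot: [-3.139, -0.01, 2.586]
wrist_force: [-10.1, 5.6, 9.4]
opening: -0.003
gripper_force: 6.2
```

Tool angle is now 58°. I push on straight, in small steps.

Request:
play_rows(
  series="0 0 0 -0.016 0 0 1; 0 0 0 0 0 0 1; 0 0 0 0 0 0 1; 0 0 0 0 0 0 1",
)

```text
time_s: 13.75
tcp_pos: [0.5188, 0.0404, 0.0876]
ee_rot: [-3.139, -0.011, 2.586]
wrist_force: [-11.5, 7.1, 10.6]
opening: 0.002
gripper_force: 6.8
```

Request:
play_rows(
  series="0 0 0 -0.016 0 0 1; 0 0 0 0 0 0 1; 0 0 0 0 0 0 1; 0 0 0 0 0 0 1",
)

```text
time_s: 14.08
tcp_pos: [0.5189, 0.0404, 0.0876]
ee_rot: [-3.139, -0.012, 2.586]
wrist_force: [-12.5, 7.3, 11.5]
opening: 0.003
gripper_force: 7.5
```

Request:
play_rows(
  series="0 0 0 -0.012 0 0 1; 0 0 0 0 0 0 1; 0 0 0 0 0 0 1; 0 0 0 0 0 0 1",
)

```text
time_s: 14.42
tcp_pos: [0.519, 0.0403, 0.0876]
ee_rot: [-3.139, -0.013, 2.586]
wrist_force: [-12.8, 9.1, 12.0]
opening: 0.002
gripper_force: 8.0
```

Request:
play_rows(
  series="0 0 0 -0.012 0 0 1; 0 0 0 0 0 0 1; 0 0 0 0 0 0 1; 0 0 0 0 0 0 1",
)

```text
time_s: 14.75
tcp_pos: [0.5246, 0.0382, 0.0877]
ee_rot: [3.141, -0.002, 2.587]
wrist_force: [-2.7, 3.4, 2.1]
opening: 0.005
gripper_force: 2.3
```

Request:
play_rows(
  series="0 0 0 -0.012 0 0 1; 0 0 0 0 0 0 1; 0 0 0 0 0 0 1; 0 0 0 0 0 0 1",
)

```text
time_s: 15.08
tcp_pos: [0.5275, 0.0363, 0.088]
ee_rot: [3.141, 0.003, 2.587]
wrist_force: [-0.0, 0.4, -0.1]
opening: -0.003
gripper_force: 0.1
```

Force has dropped to zero with the bar past halfway, so the dial has snapped. I back off and lift.

Request:
play_rows(
  series="0 0 0 0.08 0 0 1; 0 0 0 0 0 -0.4 1; 0 0 0 0 0 -0.7 1; 0 0 0 0 0 -0.7 1; 0 0 0 0 0 -0.7 1; 0 0 0 0 0 -0.6 1; 0 0 0 0 0 0 1; 0 0 0 0 0 0 1",
)

```text
time_s: 15.75
tcp_pos: [0.5242, 0.0387, 0.245]
ee_rot: [3.139, 0.005, 2.586]
wrist_force: [-1.1, -0.2, -1.7]
opening: -0.001
gripper_force: 0.0
```

```bash
python3 - <<'E'
from h import *
s,c,T=wrist("pics/w5.png")
K=c["camera_matrix"]
print(s["tcp_pos"],s["ee_rot"],s["joint_pos"])
g=np.array([.475,.2277,s["tcp_pos"][2]]);print(tool(s,g-s["tcp_pos"]))
for f in(67,47,27):
    o=[f]
    for rr in(.016,.046):
        p=A+rr*np.array([np.cos(np.radians(f)),np.sin(np.radians(f)),0]);p[2]=.086
        q=K@(T[:3,:3]@p+T[:3,3]);o.append((q[:2]/q[2]).round())
    print(o)
E
```

```text
[0.52418524 0.03866256 0.24498416] [3.13924035 0.00525223 2.58613186] [-5.85063923e-02  1.98684592e-01  1.61177782e+00 -4.49691044e-04
  1.32539189e+00 -1.07374010e+00]
[ 2.82949374  2.69362736 -0.00852508]
[67, array([304., 196.]), array([334., 191.])]
[47, array([304., 201.]), array([333., 206.])]
[27, array([302., 206.]), array([327., 220.])]
```

View pics/w5.png

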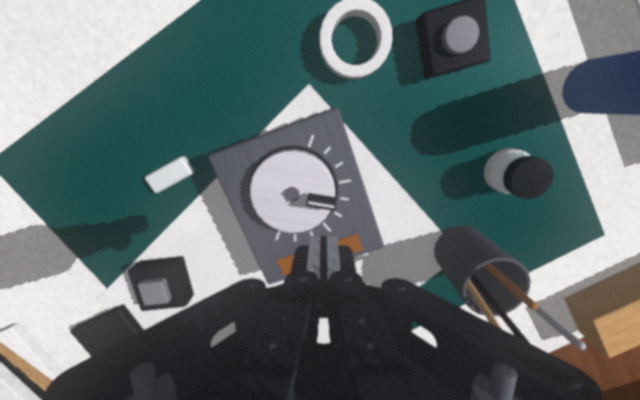

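The bar line, from (308,200) to (334,206), matches the 47° prediction, so four clicks are done. The round cap is at (461,34). Next I move over it.

Request:
play_rows(
  series="0 0 0 0.47 0.45 0 1; 0 0 0 0.47 0.45 0 1; 0 0 0 0.47 0.45 0 1; 0 0 0 0.47 0.45 0 1; 0 0 0 0.47 0.45 0 1; 0 0 0 0.47 0.45 0 1; 0 0 0 0 0 0 1; 0 0 0 0 0 0 1",
)

```text
time_s: 16.47
tcp_pos: [0.4729, 0.2289, 0.2409]
ee_rot: [-3.139, -0.002, 2.589]
wrist_force: [-0.0, -0.6, -0.2]
opening: -0.002
gripper_force: 0.0
```

```bash
python3 - <<'E'
from h import *
s,c,T=wrist("pics/w6.png");im=c["pixels"]
w=ray({"camera_matrix":c["camera_matrix"]},T,(320,200),.04)
p=np.array([.475,.2277,.04]);q=c["camera_matrix"]@(T[:3,:3]@p+T[:3,3]);q=q[:2]/q[2];print(s["tcp_pos"],q)
x,y=q.astype(int);a=im[max(0,y-70):y+70,max(0,x-100):x+100,::-1];print(max(0,x-100),max(0,y-70),a.shape)
cv2.imwrite("pics/w6c.png",cv2.resize(a,None,fx=4,fy=4))
E
```

```text
[0.47292634 0.22887277 0.24087887] [324.11851994 177.10491024]
224 107 (140, 200, 3)
```

View pics/w6c.png

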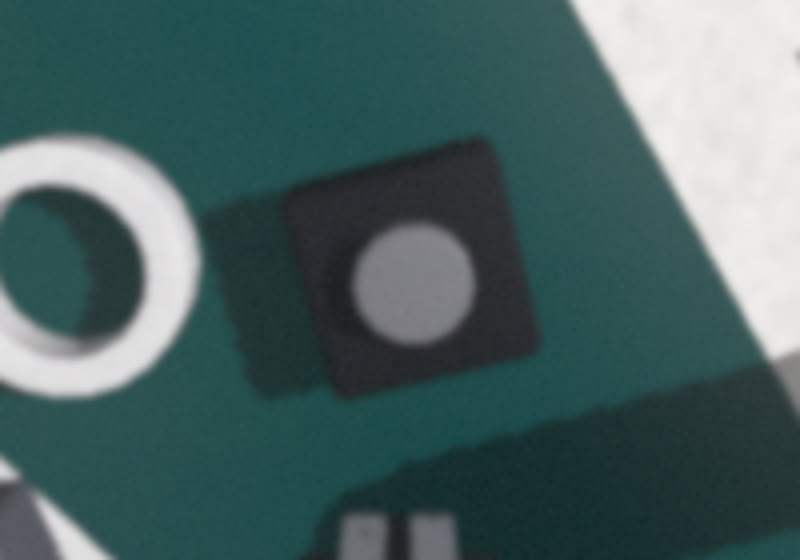

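The crop shows the grey round cap on the black box at (327.5,178), about 3 px from the prediction.

```bash
python3 - <<'E'
from h import *
from scipy.spatial.transform import Rotation as Ro
s=r.read_state();c=imaging.camera("wrist")
W=np.eye(4);W[:3,:3]=Ro.from_euler("xyz",s["ee_rot"]).as_matrix();W[:3,3]=s["tcp_pos"]
g=ray(c,np.linalg.inv(W@c["tool_from_camera"]),(327.5,178),.04);print(g,s["tcp_pos"]);g[2]=.056;print(tool(s,g-s["tcp_pos"]))
E
```

```text
[0.47851377 0.22920548 0.04      ] [0.47345023 0.2278065  0.24111836]
[-0.07620586  0.08837119  3.70201905]
```

Request:
play_rows(
  series="0 0 0 -0.045 0.05 0 1; 0 0 0 0 0 0.6 1; 0 0 0 0 0 0.7 1; 0 0 0 0 0 0.7 1; 0 0 0 0 0 0.7 1; 0 0 0 0 0 0.6 1; 0 0 0 0 0 0.3 1; 0 0 0 0 0 0.1 1; 0 0 0 0 0 0 1; 0 0 0 0 0 0 1; 0 0 0 0 0 0 1",
)

```text
time_s: 17.48
tcp_pos: [0.479, 0.229, 0.0592]
ee_rot: [3.139, 0.002, 2.585]
wrist_force: [-1.0, -0.9, 0.6]
opening: 0.006
gripper_force: 0.0
```

Request:
play_rows(
  series="0 0 0 0 0 0.03 1; 0 0 0 0 0 0.03 1; 0 0 0 0 0 0.03 1; 0 0 0 0 0 0.03 1; 0 0 0 0 0 0 1; 0 0 0 0 0 0 1; 0 0 0 0 0 0 1",
)

```text
time_s: 18.07
tcp_pos: [0.478, 0.2292, 0.0521]
ee_rot: [3.141, 0.001, 2.586]
wrist_force: [1.1, 0.6, 2.4]
opening: 0.005
gripper_force: 1.1
```

Contact with the cap has begun. I press further until it bottoms out.

Request:
play_rows(
  series="0 0 0 0 0 0.03 1; 0 0 0 0 0 0.03 1; 0 0 0 0 0 0.03 1; 0 0 0 0 0 0 1; 0 0 0 0 0 0 1; 0 0 0 0 0 0 1",
)

```text
time_s: 18.57
tcp_pos: [0.478, 0.2292, 0.048]
ee_rot: [3.141, 0.001, 2.586]
wrist_force: [0.2, 0.9, 7.8]
opening: -0.003
gripper_force: 3.9
```

Request:
play_rows(
  series="0 0 0 0 0 0.03 1; 0 0 0 0 0 0.03 1; 0 0 0 0 0 0 1; 0 0 0 0 0 0 1; 0 0 0 0 0 0 1",
)

```text
time_s: 18.98
tcp_pos: [0.4781, 0.2292, 0.0477]
ee_rot: [3.14, 0.002, 2.586]
wrist_force: [-5.1, -1.2, 28.0]
opening: 0.002
gripper_force: 13.6
```

The cap is fully down: z has stopped at 0.0477 m and the force has risen. I lift off.

Request:
play_rows(
  series="0 0 0 0 0 -0.1 1; 0 0 0 0 0 -0.2 1; 0 0 0 0 0 -0.5 1; 0 0 0 0 0 -0.7 1; 0 0 0 0 0 -0.7 1; 0 0 0 0 0 -0.5 1; 0 0 0 0 0 0 1; 0 0 0 0 0 0 1; 0 0 0 0 0 0 1",
)

```text
time_s: 19.73
tcp_pos: [0.4763, 0.2286, 0.1782]
ee_rot: [-3.14, -0.002, 2.586]
wrist_force: [-0.2, -0.2, -0.2]
opening: -0.002
gripper_force: 0.0
```

```bash
python3 - <<'E'
from h import *
a=imaging.camera("scene")["pixels"][120:280,220:460,::-1]
cv2.imwrite("pics/s7.png",cv2.resize(a,(800,533),interpolation=cv2.INTER_CUBIC))
E
```

```text
(no output)
```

View pics/s7.png

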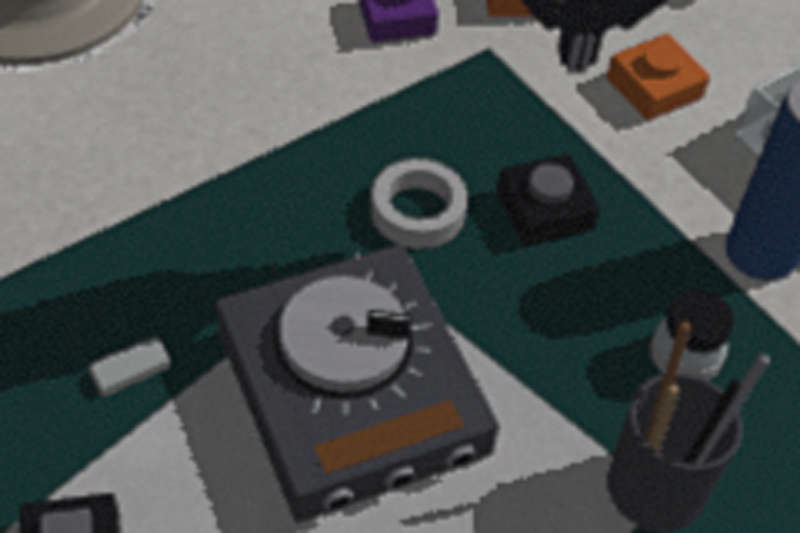

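The cap at (551,183) is up again, the bar at (390,322) sits four clicks on, and nothing else has moved. I hand the job in.

```bash
python3 -c "
from station import ticket
print(ticket.job_done())"
```

```text
the job is handed in; nothing more can be done
None
```

The dial was pushed four clicks clockwise, the round switch was pressed fully and came back up, and the job is handed in; the verdict was not shown.

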